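# Put the paints away and snap the lid on the open pot

### The arm

A 7-joint arm with a two-finger parallel gripper is mounted at the origin on a cart in front of the work surface, level with it; the furniture and walls round the work are solid. World frame = base frame: x ahead of the robot, y to its left, z up, the work surface at z = 0. Lengths are in m, angles in rad, forces in N, time in s.
With the tool pointing down it reaches from about 0.4 to 0.85 m from the base axis. Payload 4.5 kg.
Tool frame: the origin (TCP) lies at the very end of the fingers, on their centre line; the grasp point (between the pads) lies 19 mm behind it; z points along the fingers, y is the line along which they close (so a half turn about z gives the same grasp; the last joint's range is limited). The gripper opens to 88 mm and grips with 3 to 60 N. Pads are 18 mm wide; open, the fingers measure 123 mm over their backs; the gripper's body (75 mm by 187 mm) begins 45 mm behind the grasp point.
Start: joints at [1.208, 0.689, -0.195, 1.565, 0.157, 0.902, -0.215], TCP at [0.242, -0.576, 0.239] pointing down, gripper open.
Joint ranges: [-3.01, 3.01], [-0.46, 2.08], [-1.47, 1.51], [0.13, 2.56], [-1, 4.14], [0.04, 2.09], [-2.66, 2.66]. Speed limits (rad/s): [2.57, 2.57, 3.14, 3.14, 3.14, 3.14, 3.14].

### API

Orientations are given as a unit quaternion [x, y, z, w].
In Python, from plant import r, optics gives the robot as it stands.
- The arm moves only by the tool servo_tool, never from a script. Its arguments are lists of equal length, an entry for each row: "translation": the shift along the tool's x, y, z in m, a list of three; "turn": the turn, a rotation vector about the tool's x, y, z in rad, a list of three. In form: {"translation": [[dx, dy, dz], ...], "turn": [[rx, ry, rz], ...]}. A call has 1 to 10 rows; each row shifts and turns the commanded pose from where the row before left it, along the tool's axes as they then stand; what a row does not reach is not made up. A row lasts 1/8 s, in which the tool goes at most 62.5 mm and 10.7 degrees, less where a joint would pass 70% of its speed; a pose out of reach is approached as far as the arm can. A call is refused whole if a number of a shift passes 0.0625 or a number of a turn 0.188, either way. A call with a gripper value outside its range is refused whole. "grip" is the opening, from 0 (shut) to 1 (fully open), set as the call begins (left out, the last holds). The fingers move at their own pace and stop on an object; "grip_force" is the grip in N (left out, the last holds). Time passes only in rows, so rows that do not move let the fingers close. It gives the time, the measured TCP pose, the force, the opening and the grip force at its end, in the units of the state.
- r.get_state(): the state, without advancing time (a new reading comes with each control period).
- optics.snapshot(name): name is "scene" or "top"; returns a dict with "img" (420x560x3 uint8, red, green, blue), "z_map" (420x560 float32, m along the optical axis (not along the pixel's ray), 0 where there is no reading), "mtx" (3x3 intrinsics, pixels), "R" (3x3) and "t" (3): a world point X has camera coordinates R X + t. Camera axes: x right, y down, z forward; pixel columns grow to the right and rows downward; lengths in m; the calibration is good to about 2 mm. A picture is of the moment at which its call begins.
- r.finish_job(): hands the job in; it is judged then, once.
The state is a dict: "clock": time; "q": joint angles; "qd": joint speeds; "joint_torque": joint torques, N m; "tool_pos": TCP position; "eef_rot": TCP orientation; "contact_force": force on the tool from outside, world axes, zero at the start; "moment": the same for the moment, N m; "opening": opening from 0.0 (shut) to 1.0 (fully open); "finger_force": force on a finger pad.
Only numpy, scipy, OpenCV 4.12 (cv2) and the standard library are available. Lean on these libraries where they do the work, as an engineer would, in place of code of your own. Each camera call takes 0.05 s, during which the arm holds its last target. There are 200 camera calls.

### The job

Put the paints away: stand the two pots that are out on the table, the lidded one and the open one, in the two empty wells of the wooden rack so that the row is complete, without tipping the open pot. Then put the small ribbed lid on the open pot in the rack and press it straight down until it clicks over the neck and sits fully home, and keep pressing after the click: finish while still holding the lid down with about 10 N, without letting go. Leave the pots already in the rack and the big flat jar lid where they are.

Things in the scene. Friction and masses are not known exactly. Their poses are not given: they have to be found in the camera images.
- pot_open: open paint pot on the table: white with a grey band, body 34 mm across up to 24 mm above its foot, neck 26 mm across up to the rim at 34 mm; six small sprung beads round the neck (32 mm across, 29.5 mm up) give way inwards to the lid. About 0.07 kg; grip it round the body, 13 to 24 mm up. Origin: centre of its underside, z up.
- lid: its snap lid: white ribbed cap, 36 mm across, 12 mm high, on the table with the closed top up. Origin: centre of its underside (skirt edge). Laid on the neck it rests on the beads, origin about 32 mm above the pot's; pushed down it takes 7 to 10 N, snaps over with a force drop halfway and stops on the rim, origin 24.5 mm above the pot's. Any yaw fits.
- pot_shut: the lidded paint pot out on the table: 35 mm across, 36 mm high, white lid firmly on (its lid does not come off). Origin: centre of its underside, z up.
- rack: wooden rack, fixed: block 64 mm (x) by 276 mm (y), 17 mm high, with one row of five round wells along its y axis, 52 mm apart, the middle one at the origin; wells 39 mm across, 9 mm deep (floor 8 mm above the table). A brush lies on a ledge behind it (+x side), no higher than 17 mm. Origin: underside, under the middle well.
- well_a: one of the two empty wells, with a thin cork disc on its floor. Origin: centre of the well's floor, 8 mm above the table and 9 mm below the rack's top.
- well_b: the other empty well, same description. Either pot may go in either well.
- row_pot_1: lidded paint pot standing in the rack, 35 mm across, 36 mm high; stays in its well. Origin: centre of its underside.
- row_pot_2: lidded paint pot standing in the rack, same size; stays in its well. Origin: centre of its underside.
- row_pot_3: lidded paint pot standing in the rack, same size; stays in its well. Origin: centre of its underside.
- jar_lid: big smooth white jar lid, 62 mm across, 10 mm high, lying on the table; too large for the pot, stays where it is. Origin: centre of its underside.
Things that resemble listed ones, but are neither listed nor needed, are in the scene too. What is meant by the lid is not red, and is the smaller of those in its own colour. Leave any green or purple look-alike of the pot_open alone.

How it is judged:
On the way, in this order (a step that is already met when the one before it is completed fails the run):
1. both pots stand in the two empty wells, the open one upright and still without its lid ((((horizontal distance between pot_open and well_a below 0.005 m and z of pot_open in the frame of well_a below 0.003 m and angle between pot_open's own z axis and vertical below 0.12 rad) and (horizontal distance between pot_shut and well_b below 0.005 m and z of pot_shut in the frame of well_b below 0.003 m and angle between pot_shut's own z axis and vertical below 0.12 rad)) or ((horizontal distance between pot_open and well_b below 0.005 m and z of pot_open in the frame of well_b below 0.003 m and angle between pot_open's own z axis and vertical below 0.12 rad) and (horizontal distance between pot_shut and well_a below 0.005 m and z of pot_shut in the frame of well_a below 0.003 m and angle between pot_shut's own z axis and vertical below 0.12 rad))) and not (z of lid in the frame of pot_open between 0.0225 and 0.0263 m and horizontal distance between lid and pot_open below 0.0025 m and angle between the z axis of lid and the z axis of pot_open, either way round below 0.12 rad and angle between lid's own z axis and vertical below 0.24 rad)), for 0.2 s.
2. the lid has snapped over the beads and sits fully home on the open pot in the rack ((((horizontal distance between pot_open and well_a below 0.005 m and z of pot_open in the frame of well_a below 0.003 m and angle between pot_open's own z axis and vertical below 0.12 rad) and (horizontal distance between pot_shut and well_b below 0.005 m and z of pot_shut in the frame of well_b below 0.003 m and angle between pot_shut's own z axis and vertical below 0.12 rad)) or ((horizontal distance between pot_open and well_b below 0.005 m and z of pot_open in the frame of well_b below 0.003 m and angle between pot_open's own z axis and vertical below 0.12 rad) and (horizontal distance between pot_shut and well_a below 0.005 m and z of pot_shut in the frame of well_a below 0.003 m and angle between pot_shut's own z axis and vertical below 0.12 rad))) and z of lid in the frame of pot_open between 0.0225 and 0.0263 m and horizontal distance between lid and pot_open below 0.0025 m and angle between the z axis of lid and the z axis of pot_open, either way round below 0.12 rad and angle between lid's own z axis and vertical below 0.24 rad), for 0.2 s.
At the end, for the whole second after the job is handed in: Each pot in one of the empty wells (5 mm, floor within 3 mm, upright 0.12 rad); lid home on the open pot (22.5 to 26.3 mm above its foot, 2.5 mm, 0.12 rad), at rest; gripper on the lid, pressing the pot into the rack with 5 to 40 N; row pots within 12 mm, jar lid within 30 mm of their starts (all of step 2 and contact force between the fingers and lid above 3 N and contact force between lid and pot_open above 5 N and contact force between pot_open and rack between 5 and 40 N and linear speed of lid below 0.01 m/s and distance of jar_lid from where it was at the start of the episode below 0.03 m and distance of each of row_pot_1, row_pot_2, row_pot_3 from where it was at the start of the episode below 0.012 m and angle between each of row_pot_1, row_pot_2, row_pot_3's own z axis and vertical below 0.3 rad); the arm keeps its last pose, push and grip.
It fails at once if the open pot is tipped by more than about 35 degrees (angle between pot_open's own z axis and vertical above 0.6 rad).
It fails at once if a pot already in the rack is pulled out or knocked over (not (distance of each of row_pot_1, row_pot_2, row_pot_3 from where it was at the start of the episode below 0.012 m and angle between each of row_pot_1, row_pot_2, row_pot_3's own z axis and vertical below 0.3 rad)).
It fails at once if the jar lid is moved (distance of jar_lid from where it was at the start of the episode above 0.03 m).
It fails at once if the lid is rammed down with more than 80 N (contact force between pot_open and rack above 80 N).
It also fails if it takes over 72 s, if anything falls off the work surface, if the arm or the gripper's body presses on something with over 40 N, if the wrist force passes 120 N, or if a joint passes its speed limit or range.

## Working session

There is one attempt and no reset: what is moved stays moved. The work goes in short steps, Python scripts to look and compute and a tool call to move; the robot and the scene stay as the last step left them, time stands still between calls to the robot, and variables do not carry over. Pictures are saved under pics/ and viewed, at most 10 in all, crops included, and the job is handed in when it is done.

Besides the shell and the picture viewer there is one more tool, called after "Emit:" in YAML: its name, and indented under it one key for each argument. servo_tool: Moves the arm, as the interface text tells. Its arguments: {"type":"object","properties":{"translation":{"type":"array"},"turn":{"type":"array"},"grip":{"type":"number"},"grip_force":{"type":"number"}},"required":["translation","turn"]}

```bash
mkdir -p pics
cat > h.py <<'E'
import numpy as np, cv2
from plant import r, optics
def snap(n,f):
    s=optics.snapshot(n); np.savez(''+f+'.npz',**s); cv2.imwrite('pics/'+f+'.png',s['img'][:,:,::-1]); return s
def load(f): return dict(np.load(''+f+'.npz'))
def ray(s,u,v,z):
    K,R,t=s['mtx'],s['R'],s['t']; c=-R.T@t; d=R.T@np.linalg.solve(K,[u,v,1.]); return c+d*(z-c[2])/d[2]
def cloud(s):
    Z=s['z_map']; v,u=np.mgrid[:Z.shape[0],:Z.shape[1]]; p=np.stack([u,v,np.ones_like(u)],-1)@np.linalg.inv(s['mtx']).T*Z[...,None]
    return (p-s['t'])@s['R']
E
python3 - <<'E'
from h import *
st=r.get_state(); print(st)
for n in('scene','top'):
    s=snap(n,n+'0'); print(n,s['mtx'],-s['R'].T@s['t'],s['R'])
E
```

```text
{'clock': 0.0, 'q': array([ 1.20779782,  0.68995782, -0.19452427,  1.56634225,  0.15730355,
        0.90249529, -0.21507702]), 'qd': array([ 7.34578236e-04, -6.89475774e-04,  1.18053619e-04, -2.78672374e-03,
       -9.42149927e-06, -1.10271385e-04, -1.59299813e-03]), 'joint_torque': array([-3.26843856e-04, -5.27572775e+01, -1.26779348e+00, -1.53433013e+01,
       -5.27966477e-02,  6.39365986e-03,  1.69501700e-04]), 'tool_pos': array([ 0.24125735, -0.57587601,  0.2379271 ]), 'eef_rot': array([ 9.80371377e-01,  1.97157663e-01, -2.41672678e-04, -8.72161287e-04]), 'contact_force': array([-0.03272519, -0.68236569,  0.4648327 ]), 'moment': array([-0.03005031, -0.0159429 , -0.06922681]), 'finger_force': 0.0, 'opening': 1.0016221245172863}
scene [[530.02051479   0.         274.93351581]
 [  0.         530.02051479 199.70267588]
 [  0.           0.           1.        ]] [-0.15478915 -0.66615015  0.60467852] [[ 0.67783029 -0.73521507 -0.00221184]
 [-0.3845095  -0.35193047 -0.85340342]
 [ 0.62665664  0.57931316 -0.52124631]]
top [[440.69257705   0.         282.30465055]
 [  0.         440.69257705 211.30883205]
 [  0.           0.           1.        ]] [ 0.32622565 -0.03741775  1.03212548] [[ 0.008981   -0.99948567  0.03078543]
 [-0.98203181 -0.01461938 -0.18814833]
 [ 0.18850162 -0.02854251 -0.98165802]]
```

View pics/top0.png

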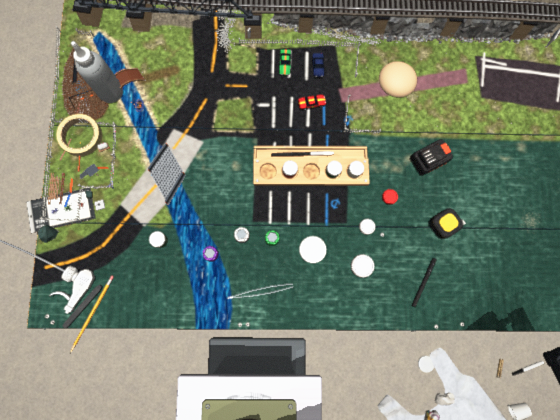

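View pics/scene0.png

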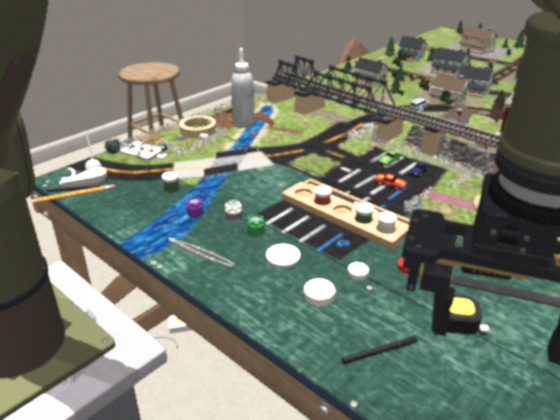

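The top view shows the rack with pots at columns 290, 334 and 356 (row 168) and empty wells near (268,170) and (311,170). The open pot is at (241,234), the shut pot at (157,239) and the small white lid at (367,227). The jar lid is at (313,249), with a mid-size decoy at (363,266). The scene view agrees: shut pot (171,180), open pot (233,208), lid (358,270).

Run:
```python
from h import *
t=load('top0'); s=load('scene0')
a=cv2.resize(t['img'][140:290,140:400],None,fx=3,fy=3,interpolation=cv2.INTER_CUBIC)
cv2.imwrite('pics/crop_top.png',a[:,:,::-1])
b=cv2.resize(s['img'][160:310,150:430],None,fx=2.8,fy=2.8,interpolation=cv2.INTER_CUBIC)
cv2.imwrite('pics/crop_scene.png',b[:,:,::-1])
def blob(S,u,v,w):
    im=S['img'].astype(int); m=((im.min(2)>125)&(im.max(2)-im.min(2)<50)).astype(np.uint8)
    n,l,st,c=cv2.connectedComponentsWithStats(m); 
    best=min(range(1,n),key=lambda i:np.hypot(*(c[i]-[u,v]))+(100 if st[i,4]<30 else 0)); mm=l==best
    cn=max(cv2.findContours(mm.astype(np.uint8),0,1)[0],key=cv2.contourArea)
    P=cloud(S)[mm]; k=S['z_map'][mm]>0; P=P[k]
    return c[best],st[best],(cv2.fitEllipse(cn) if len(cn)>5 else None),np.median(P,0) if len(P) else None
for n,p,q,z in [('open',(241,234),(233,206),.034),('shut',(157,239),(170,176),.036),('lid',(367,227),(358,270),.012),('row1',(290,168),(322,189),.044),('row2',(334,168),(364,208),.044),('row3',(356,168),(387,217),.044),('jar',(313,249),(283,254),.01)]:
    for nm,S,pp in(('top',t,p),('scene',s,q)):
        c,st,e,P=blob(S,*pp,0); print(n,nm,c.round(1),st,np.round(e[0]+e[1],1) if e else '', 'ray',ray(S,*(e[0] if e else c),z).round(4),'cloud',None if P is None else P.round(4))
```

```text
open top [241.1 234. ] [234 227  15  15 183] [241.1 234.   14.3  14.6] ray [0.4639 0.027  0.034 ] cloud [0.4646 0.0275 0.0295]
open scene [232.8 206.5] [224 199  18  15 215] [232.8 206.5  14.   17.6] ray [0.4543 0.013  0.034 ] cloud [0.4613 0.0218 0.0277]
shut top [156.5 238.6] [149 231  16  16 207] [156.5 238.6  15.   15.7] ray [0.4505 0.2169 0.036 ] cloud [0.4502 0.2174 0.0363]
shut scene [182.2 173.8] [161 168  44  14 402] [181.8 173.9  10.2  52.2] ray [0.4694 0.1947 0.036 ] cloud [5.117e-01 2.315e-01 5.000e-04]
lid top [367.2 226. ] [360 219  16  15 196] [367.2 226.   14.7  15.2] ray [ 0.4898 -0.2675  0.012 ] cloud [ 0.4899 -0.2676  0.0113]
lid scene [358.  269.3] [347 261  23  18 315] [358.  269.4  16.8  22. ] ray [ 0.4833 -0.2754  0.012 ] cloud [ 0.486  -0.2737  0.0101]
row1 top [289.8 167.3] [282 160  16  15 185] [289.8 167.3  14.3  14.8] ray [ 0.6206 -0.0827  0.044 ] cloud [ 0.6209 -0.0831  0.0444]
row1 scene [322.2 189.9] [309 184  24  13 192] [321.9 189.9  11.   21.8] ray [ 0.6146 -0.0886  0.044 ] cloud [ 0.6179 -0.0865  0.0427]
row2 top [334.1 167.4] [327 160  15  16 182] [334.1 167.4  14.2  14.6] ray [ 0.6222 -0.1863  0.044 ] cloud [ 0.6222 -0.1862  0.0438]
row2 scene [367.7 214.9] [319 197  79  43 874] [363.6 215.7  27.9  75.3] ray [ 0.5913 -0.2098  0.044 ] cloud [ 0.6141 -0.2013  0.0178]
row3 top [356.2 167.7] [349 161  15  15 178] [356.2 167.7  13.9  14.5] ray [ 0.6226 -0.2382  0.044 ] cloud [ 0.6222 -0.238   0.0443]
row3 scene [401.5 225.8] [397 222  10   9  51] [401.5 225.9   5.5  10.5] ray [ 0.6101 -0.2821  0.044 ] cloud [ 0.6478 -0.2634  0.0167]
jar top [312.5 249.1] [299 236  28  27 596] [312.5 249.1  26.3  27. ] ray [ 0.4339 -0.1383  0.01  ] cloud [ 0.4341 -0.1387  0.0094]
jar scene [282.6 254.4] [265 243  36  24 694] [282.6 254.4  23.4  35.5] ray [ 0.4277 -0.1466  0.01  ] cloud [ 0.4291 -0.1449  0.0085]
```

View pics/crop_top.png

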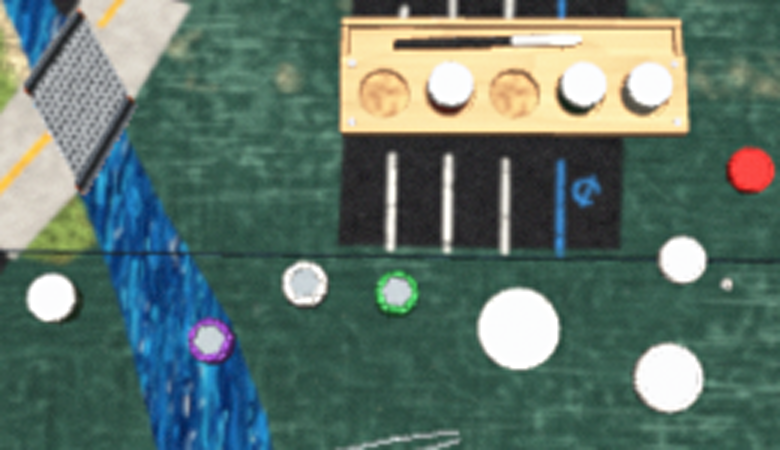

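View pics/crop_scene.png

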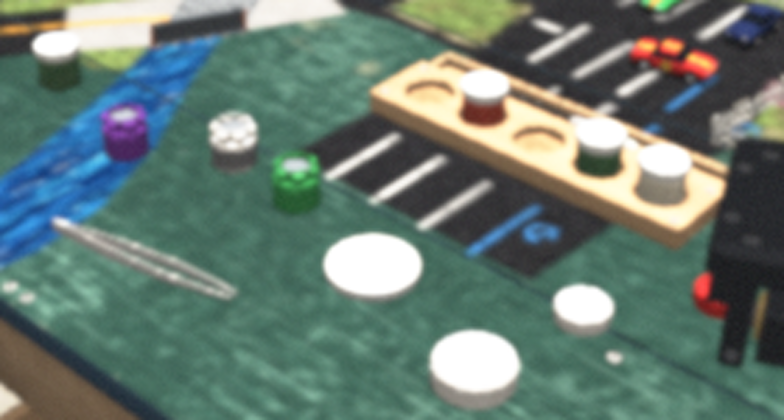

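The crops confirm the layout. In the top crop the wells are at (384,94) and (515,94), the open pot with the grey band at (304,284), the shut pot at (51,298), the lid at (683,260) and the jar lid at (519,328). The green and purple look-alikes are separate. Next I'll refine the centres using only the top faces in both views, plus the wells.

Run:
```python
from h import *
for nm in('top0','scene0'):
    S=load(nm); C=cloud(S); ok=S['z_map']>0
    for n,x,y,h in [('open',.4645,.027,.034),('shut',.4505,.217,.036),('lid',.49,-.2675,.012),('row1',.621,-.083,.044),('row2',.622,-.186,.044),('row3',.622,-.238,.044),('jar',.434,-.1385,.01),('beadthing',.478,-.30,.01)]:
        m=ok&(np.hypot(C[...,0]-x,C[...,1]-y)<(.05 if n=='jar' else .025))
        Z=C[m][:,2]; top=np.percentile(Z,93 if n!='jar' else 80)
        k=m&(abs(C[...,2]-top)<.003); P=C[k]
        cn=max(cv2.findContours(k.astype(np.uint8),0,1)[0],key=cv2.contourArea); e=cv2.fitEllipse(cn)
        print(nm,n,'top z',top.round(4),'box mid',((P.max(0)+P.min(0))/2).round(4),'mean',P.mean(0).round(4),'size',np.ptp(P,0).round(3),'ell ray',ray(S,*e[0],top).round(4))
    # rack top and well floors
    m=ok&(abs(C[...,0]-.62)<.05)&(abs(C[...,1]+.135)<.17); P=C[m&(abs(C[...,2]-.017)<.003)]
    x0,x1=np.percentile(P[:,0],[.5,99.5]);y0,y1=np.percentile(P[:,1],[.5,99.5]);print('rack',x0,x1,y0,y1,np.median(P[:,2]),len(P), cv2.minAreaRect(P[:,:2].astype(np.float32)*1000))
    for yc in(-.031,-.135):
        k=ok&(np.hypot(C[...,0]-.621,C[...,1]-yc)<.026)&(C[...,2]<.0135); W=C[k]
        print(nm,'well',yc,len(W),np.median(W[:,2]),W.mean(0).round(4),((W.max(0)+W.min(0))/2).round(4),np.ptp(W,0).round(3))
```

```text
top0 open top z 0.0336 box mid [0.4651 0.0261 0.0335] mean [0.4636 0.0276 0.0331] size [0.03  0.03  0.006] ell ray [0.4653 0.0272 0.0336]
top0 shut top z 0.0383 box mid [0.4498 0.2155 0.0382] mean [0.4502 0.2163 0.0373] size [0.032 0.032 0.006] ell ray [0.4504 0.2157 0.0383]
top0 lid top z 0.0135 box mid [ 0.4899 -0.2669  0.0134] mean [ 0.4892 -0.2674  0.0124] size [0.034 0.034 0.006] ell ray [ 0.4889 -0.267   0.0135]
top0 row1 top z 0.0466 box mid [ 0.62   -0.0831  0.0461] mean [ 0.62   -0.0839  0.0455] size [0.031 0.033 0.005] ell ray [ 0.62   -0.0835  0.0466]
top0 row2 top z 0.0463 box mid [ 0.6217 -0.1872  0.0458] mean [ 0.621  -0.1868  0.0451] size [0.032 0.031 0.005] ell ray [ 0.6203 -0.1868  0.0463]
top0 row3 top z 0.0462 box mid [ 0.6225 -0.2379  0.0458] mean [ 0.6227 -0.2384  0.0451] size [0.033 0.033 0.005] ell ray [ 0.6222 -0.2381  0.0462]
top0 jar top z 0.0095 box mid [ 0.4334 -0.1385  0.0095] mean [ 0.4331 -0.1378  0.0096] size [0.059 0.059 0.006] ell ray [ 0.4331 -0.1381  0.0095]
top0 beadthing top z 0.01 box mid [ 0.4867 -0.2805  0.0107] mean [ 0.4855 -0.2807  0.0113] 
[... 1418 characters left out ...]
6  0.0088] mean [ 0.4289 -0.1443  0.0089] size [0.063 0.06  0.006] ell ray [ 0.4289 -0.1445  0.0089]
scene0 beadthing top z 0.0108 box mid [ 0.482  -0.2828  0.0107] mean [ 0.4821 -0.283   0.0106] size [0.026 0.014 0.006] ell ray [ 0.482  -0.283   0.0108]
rack 0.5842862578955613 0.6617268887973262 -0.27711811009358217 -0.0017281645125562174 0.01653548375325915 1475 ((624.2860107421875, -139.14608764648438), (80.49961853027344, 278.1578063964844), 0.8679859042167664)
scene0 well -0.031 239 -0.7545961893936903 [ 0.6245 -0.0274 -0.3868] [ 0.6211 -0.0291 -0.3771] [0.044 0.045 0.781]
scene0 well -0.135 131 0.008452510713918162 [ 0.6267 -0.1339  0.0087] [ 0.6255 -0.139   0.0093] [0.031 0.042 0.008]
```

Emit:
servo_tool:
  translation:
    - [0,0,0]
    - [0,0,0]
    - [0,0,0]
    - [0,0,0]
    - [0,0,0]
    - [0,0,0]
    - [0,0,0]
  turn:
    - [0,0,-0.168]
    - [0,0,-0.168]
    - [0,0,-0.168]
    - [0,0,-0.168]
    - [0,0,-0.168]
    - [0,0,-0.168]
    - [0,0,-0.165]

```text
clock: 0.98
tool_pos: [0.2413, -0.5762, 0.2382]
eef_rot: [0.706, 0.709, 0.0, -0.0]
contact_force: [-0.1, -0.7, -0.2]
opening: 1.0
finger_force: 0.0
```

Emit:
servo_tool:
  translation:
    - [0.047,0.0224,0]
    - [0.047,0.0224,0]
    - [0.047,0.0224,0]
    - [0.047,0.0224,0]
    - [0.047,0.0224,0]
    - [0.047,0.0224,0]
    - [0.047,0.0224,0]
    - [0.047,0.0224,0]
  turn:
    - [0,0,0]
    - [0,0,0]
    - [0,0,0]
    - [0,0,0]
    - [0,0,0]
    - [0,0,0]
    - [0,0,0]
    - [0,0,0]
  grip: 0.65

```text
clock: 1.98
tool_pos: [0.4215, -0.1991, 0.2386]
eef_rot: [0.708, 0.707, -0.0, -0.0]
contact_force: [0.7, 0.7, 0.4]
opening: 0.654
finger_force: 0.0
```

Emit:
servo_tool:
  translation:
    - [0.052,0.0038,0.018]
    - [0.052,0.0038,0.018]
    - [0.052,0.0038,0.018]
    - [0.052,0.0038,0.018]
    - [0.052,0.0038,0.018]
    - [0.052,0.0038,0.018]
    - [0.052,0.0038,0.018]
    - [0.052,0.0038,0.018]
    - [0,0,0]
    - [0,0,0]
  turn:
    - [0,0,0]
    - [0,0,0]
    - [0,0,0]
    - [0,0,0]
    - [0,0,0]
    - [0,0,0]
    - [0,0,0]
    - [0,0,0]
    - [0,0,0]
    - [0,0,0]

```text
clock: 3.22
tool_pos: [0.4516, 0.2143, 0.0944]
eef_rot: [0.707, 0.707, -0.001, 0.0]
contact_force: [-0.1, 0.1, 0.4]
opening: 0.649
finger_force: 0.0
```

Emit:
servo_tool:
  translation:
    - [0,-0.0015,0.02]
    - [0,0,0.02]
    - [0,0,0.02]
    - [0,0,0.015]
    - [0,0,0.005]
    - [0,0,0]
  turn:
    - [0,0,0]
    - [0,0,0]
    - [0,0,0]
    - [0,0,0]
    - [0,0,0]
    - [0,0,0]

```text
clock: 3.98
tool_pos: [0.4505, 0.2149, 0.0148]
eef_rot: [0.708, 0.707, -0.0, 0.0]
contact_force: [-0.0, 0.9, 0.5]
opening: 0.65
finger_force: 0.0
```

Emit:
servo_tool:
  translation:
    - [0,0,0]
    - [0,0,0]
    - [0,0,0]
    - [0,0,0]
    - [0,0,0]
  turn:
    - [0,0,0]
    - [0,0,0]
    - [0,0,0]
    - [0,0,0]
    - [0,0,0]
  grip: 0
  grip_force: 15

```text
clock: 4.6
tool_pos: [0.4506, 0.2154, 0.015]
eef_rot: [0.707, 0.707, 0.0, 0.0]
contact_force: [-0.6, -0.9, 6.3]
opening: 0.382
finger_force: 14.9
```

Emit:
servo_tool:
  translation:
    - [0,0,-0.02]
    - [0,0,-0.02]
    - [0,0,-0.02]
    - [0,0,-0.02]
    - [0,0,0]
    - [0,0,0]
  turn:
    - [0,0,0]
    - [0,0,0]
    - [0,0,0]
    - [0,0,0]
    - [0,0,0]
    - [0,0,0]

```text
clock: 5.35
tool_pos: [0.4502, 0.215, 0.094]
eef_rot: [0.708, 0.707, -0.0, -0.0]
contact_force: [-0.7, 0.2, -0.6]
opening: 0.379
finger_force: 14.9
```

Run:
```python
from h import *
s=snap('scene','scene1'); t=snap('top','top1'); print(r.get_state()['tool_pos'])
a=cv2.resize(s['img'][90:240,90:290],None,fx=2,fy=2); b=cv2.resize(t['img'][140:290,80:280],None,fx=2,fy=2)
cv2.imwrite('pics/c1.png',np.hstack([a,b])[:,:,::-1])
```

```text
[0.44996007 0.21504617 0.09381934]
```

View pics/c1.png

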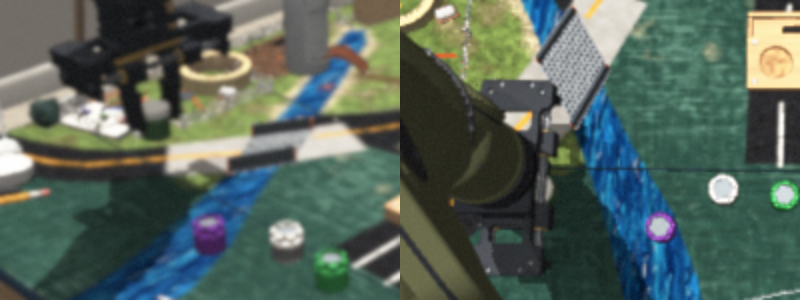

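The held pot hangs between the fingers at (155,118) in the left crop, and the grip is good. Next I'll compare the camera frame with the robot frame, using the held pot and the gripper body.

Run:
```python
from h import *
from scipy.optimize import least_squares
tp=np.array([.450,.215])
for f in('scene1','top1'):
    S=load(f); C=cloud(S); im=S['img'].astype(int); ok=S['z_map']>0
    near=ok&(abs(C[...,0]-tp[0])<.12)&(abs(C[...,1]-tp[1])<.06)&(C[...,2]>.07)&(C[...,2]<.4)
    # pot: not dark, between fingers
    k=near&(np.hypot(*(C[...,:2]-tp).transpose(2,0,1))<.03)&(C[...,2]<.122)&(C[...,2]>.078)
    b=k&(im.max(2)>70)
    for n,m in(('all',k),('light',b)):
        P=C[m]
        if len(P)<8: print(f,n,len(P)); continue
        g=least_squares(lambda p:np.hypot(P[:,0]-p[0],P[:,1]-p[1])-.0172,tp,loss='soft_l1',f_scale=.002).x
        print(f,n,len(P),P.min(0).round(4),P.max(0).round(4),'axis',g.round(4))
    for z0 in np.arange(.07,.26,.01):
        P=C[near&(abs(C[...,2]-z0)<.005)]
        if len(P)>15: print(f,round(z0,3),len(P),'x',np.percentile(P[:,0],[1,99]).round(4),'y',np.percentile(P[:,1],[1,99]).round(4))
```

```text
scene1 all 383 [0.4201 0.1939 0.0793] [0.4774 0.2314 0.1216] axis [0.4502 0.2128]
scene1 light 174 [0.4215 0.1942 0.0793] [0.4753 0.2314 0.1195] axis [0.4489 0.214 ]
scene1 0.08 35 x [0.4319 0.4575] y [0.1942 0.2165]
scene1 0.09 59 x [0.4276 0.4717] y [0.1944 0.2122]
scene1 0.1 118 x [0.4178 0.4792] y [0.1955 0.2236]
scene1 0.11 169 x [0.4162 0.4809] y [0.1944 0.2267]
scene1 0.12 112 x [0.4149 0.4791] y [0.1993 0.2247]
scene1 0.13 91 x [0.4141 0.4796] y [0.2003 0.2246]
scene1 0.14 102 x [0.4141 0.4815] y [0.1997 0.2241]
scene1 0.15 55 x [0.4047 0.4822] y [0.2005 0.2244]
scene1 0.16 172 x [0.3624 0.5327] y [0.1775 0.2433]
scene1 0.17 443 x [0.3621 0.5301] y [0.1762 0.243 ]
scene1 0.18 369 x [0.3572 0.5342] y [0.1769 0.2439]
scene1 0.19 347 x [0.3552 0.5373] y [0.1773 0.2438]
scene1 0.2 807 x [0.3548 0.5412] y [0.1777 0.2443]
scene1 0.21 183 x [0.4068 0.4654] y [0.1889 0.2327]
scene1 0.22 157 x [0.4071 0.4658] y [0.1899 0.2319]
scene1 0.23 133 x [0.407  0.4644] y [0.1907 0.2315]
scene1 0.24 161 x [0.4063 0.4611] y [0.1771 0.2423]
scene1 0.25 230 x [0.4076 0.4706] y [0.1755 0.2458]
top1 all 89 [0.4368 0.1987 0.0808] [0.4782 0.2148 0.1194] axis [0.452 0.217]
top1 light 41 [0.4381 0.1987 0.1076] [0.4669 0.2148 0.1176] axis [0.4514 0.218 ]
top1 0.1 23 x [0.4378 0.4811] y [0.199  0.2075]
top1 0.11 29 x [0.4372 0.4758] y [0.1989 0.2146]
top1 0.12 19 x [0.4377 0.4681] y [0.1999 0.2141]
top1 0.17 141 x [0.3655 0.5327] y [0.182  0.2365]
top1 0.18 386 x [0.3689 0.5315] y [0.182  0.2495]
top1 0.19 74 x [0.36   0.5401] y [0.1817 0.2329]
top1 0.2 1304 x [0.3581 0.5431] y [0.1824 0.2466]
top1 0.21 23 x [0.3659 0.4377] y [0.1936 0.238 ]
top1 0.22 16 x [0.4099 0.4116] y [0.1973 0.2305]
top1 0.23 21 x [0.41   0.4109] y [0.197  0.2344]
top1 0.24 19 x [0.41   0.4642] y [0.182  0.2371]
top1 0.25 238 x [0.4102 0.47  ] y [0.1794 0.2489]
```

Emit:
servo_tool:
  translation:
    - [-0.05,0.0244,0]
    - [-0.05,0.0244,0]
    - [-0.05,0.0244,0]
    - [-0.05,0.0244,0]
    - [-0.05,0.0244,0]
    - [-0.05,0.0244,0]
    - [-0.051,0.0244,0]
    - [0,0,0]
    - [0,0,0]
    - [0,0,0]
  turn:
    - [0,0,0]
    - [0,0,0]
    - [0,0,0]
    - [0,0,0]
    - [0,0,0]
    - [0,0,0]
    - [0,0,0]
    - [0,0,0]
    - [0,0,0]
    - [0,0,0]

```text
clock: 6.7
tool_pos: [0.6203, -0.1334, 0.0944]
eef_rot: [0.706, 0.708, 0.0, -0.001]
contact_force: [0.5, -0.2, -0.7]
opening: 0.382
finger_force: 14.9
```

Run:
```python
from h import *
from scipy.optimize import least_squares
st=r.get_state(); tp=st['tool_pos']; print(tp,st['contact_force'])
S=snap('scene','scene2'); C=cloud(S); im=S['img'].astype(int); ok=S['z_map']>0
def axis(c,z0,z1,R):
    k=ok&(np.hypot(C[...,0]-c[0],C[...,1]-c[1])<.027)&(C[...,2]<z1)&(C[...,2]>z0)&(im.min(2)>90); P=C[k]
    print(len(P),least_squares(lambda p:np.hypot(P[:,0]-p[0],P[:,1]-p[1])-R,c[:2],loss='soft_l1',f_scale=.001).x.round(4),P[:,2].max())
axis(tp[:2]-[.002,.003],tp[2]+.008,tp[2]+.0195,.0175)
for c in((.618,-.087),(.619,-.190),(.62,-.242)): axis(c,.034,.0425,.0175)
```

```text
[ 0.62030705 -0.13337655  0.09438891] [ 0.53937974 -0.18856568 -0.73539255]
43 [ 0.6195 -0.1345] 0.11388135270970809
61 [ 0.6187 -0.0865] 0.042494736460344684
67 [ 0.6207 -0.1906] 0.04248598449728342
77 [ 0.6213 -0.2427] 0.04246669053342556
```

Emit:
servo_tool:
  translation:
    - [-0.0033,0.0005,0.014]
    - [0,0,0.014]
    - [0,0,0.014]
    - [0,0,0.012]
    - [0,0,0.002]
    - [0,0,0.002]
    - [0,0,0.002]
    - [0,0,0]
  turn:
    - [0,0,0]
    - [0,0,0]
    - [0,0,0]
    - [0,0,0]
    - [0,0,0]
    - [0,0,0]
    - [0,0,0]
    - [0,0,0]

```text
clock: 7.75
tool_pos: [0.6215, -0.1392, 0.0349]
eef_rot: [0.707, 0.707, 0.0, 0.0]
contact_force: [-0.3, 0.0, -1.2]
opening: 0.376
finger_force: 14.9
```

Emit:
servo_tool:
  translation:
    - [0,0,0.002]
    - [0,0,0.002]
    - [0,0,0.002]
    - [0,0,0]
  turn:
    - [0,0,0]
    - [0,0,0]
    - [0,0,0]
    - [0,0,0]

```text
clock: 8.25
tool_pos: [0.6213, -0.1391, 0.0285]
eef_rot: [0.707, 0.707, -0.0, -0.0]
contact_force: [-0.3, -0.3, 0.2]
opening: 0.378
finger_force: 14.9
```

Emit:
servo_tool:
  translation:
    - [0,0,0.002]
    - [0,0,0.002]
    - [0,0,0.0015]
    - [0,0,0]
  turn:
    - [0,0,0]
    - [0,0,0]
    - [0,0,0]
    - [0,0,0]

```text
clock: 8.75
tool_pos: [0.6214, -0.1392, 0.0232]
eef_rot: [0.707, 0.707, 0.0, 0.0]
contact_force: [0.0, -0.4, -0.2]
opening: 0.38
finger_force: 14.9
```

Run:
```python
from h import *
for i in range(4):
    st=r.get_state(); print(st['tool_pos'],st['contact_force']); 
    S=snap('scene','scene3')
C=cloud(S); im=S['img'].astype(int); ok=S['z_map']>0
tp=np.array([.62,-.1385]); z=.0
k=ok&(np.hypot(C[...,0]-tp[0]+.002,C[...,1]-tp[1]+.003)<.027)&(C[...,2]>.02)&(C[...,2]<.06)&(im.min(2)>110)
print(len(C[k]),np.percentile(C[k][:,2],[5,50,95,99]))
cv2.imwrite('pics/c3.png',cv2.resize(S['img'][130:250,270:430],None,fx=4,fy=4)[:,:,::-1])
```

```text
[ 0.62144065 -0.13915748  0.02323916] [ 0.0310056  -0.40778479 -0.23370914]
[ 0.6214249  -0.13912642  0.02319823] [ 0.69961277 -0.4523928  -0.55866705]
[ 0.62142862 -0.13909628  0.02321057] [-0.14713877 -0.97747326 -1.24003035]
[ 0.62141384 -0.13913678  0.02317885] [ 0.43812789 -0.50357537 -0.2834324 ]
87 [0.03930874 0.04350048 0.04577105 0.04637797]
```

View pics/c3.png

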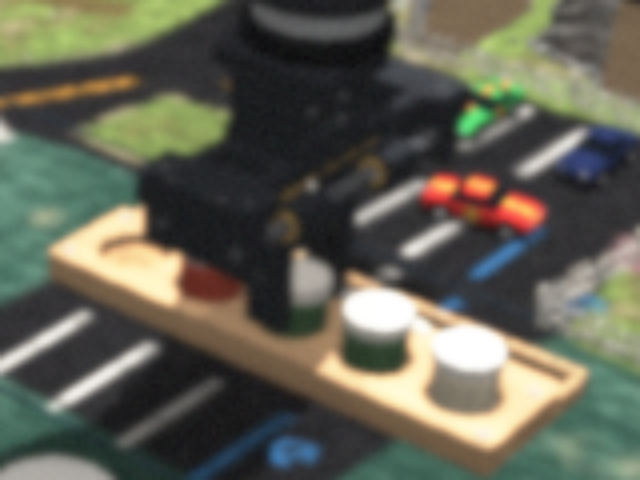

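Pot sits in the well in the picture (between the fingers at about (310,295), lid level with its neighbours). Release it, rise and re-measure.

Emit:
servo_tool:
  translation:
    - [0,0,0.0005]
    - [0,0,0]
    - [0,0,0]
    - [0,0,0]
  turn:
    - [0,0,0]
    - [0,0,0]
    - [0,0,0]
    - [0,0,0]
  grip: 0.6

```text
clock: 9.45
tool_pos: [0.6215, -0.1391, 0.0228]
eef_rot: [0.707, 0.707, 0.0, 0.0]
contact_force: [0.3, 0.4, -0.1]
opening: 0.599
finger_force: 0.0
```

Emit:
servo_tool:
  translation:
    - [0,0,-0.02]
    - [0,0,-0.03]
    - [0,0,-0.03]
    - [0.03,-0.05,0]
    - [0.045,-0.05,0]
    - [0.045,-0.05,0]
    - [0.045,-0.003,0]
    - [0,0,0]
    - [0,0,0]
  turn:
    - [0,0,0]
    - [0,0,0]
    - [0,0,0]
    - [0,0,0]
    - [0,0,0]
    - [0,0,0]
    - [0,0,0]
    - [0,0,0]
    - [0,0,0]

```text
clock: 10.58
tool_pos: [0.4764, 0.0191, 0.1035]
eef_rot: [0.708, 0.707, 0.0, 0.001]
contact_force: [-0.4, -0.5, 0.1]
opening: 0.6
finger_force: 0.0
```

Run:
```python
from h import *
from scipy.optimize import least_squares
print(r.get_state()['tool_pos'])
S4=snap('scene','scene4'); snap('top','top4'); 
def axis(S,n,c,z0,z1,R):
    C=cloud(S); im=S['img'].astype(int); ok=S['z_map']>0
    k=ok&(np.hypot(C[...,0]-c[0],C[...,1]-c[1])<R+.008)&(C[...,2]<z1)&(C[...,2]>z0); P=C[k]
    if len(P)<8: print(n,len(P)); return
    print(n,len(P),least_squares(lambda p:np.hypot(P[:,0]-p[0],P[:,1]-p[1])-R,c[:2],loss='soft_l1',f_scale=.001).x.round(4))
s=load('scene0')
axis(s,'open0',(.4613,.0221),.006,.022,.017); axis(s,'shut0',(.448,.212),.005,.033,.0173); axis(s,'lid0',(.4865,-.2723),.003,.0095,.018); axis(s,'jar',(.431,-.1436),.003,.008,.031)
for n,c in(('r1',(.6187,-.0865)),('B',(.6195,-.1387)),('r2',(.6207,-.1906)),('r3',(.621,-.2427))): axis(S4,n,c,.026,.0425,.0173)
axis(S4,'open4',(.4613,.0221),.006,.022,.017)
```

```text
[0.4764198  0.01909692 0.10350703]
open0 113 [0.4623 0.0235]
shut0 165 [0.449  0.2137]
lid0 73 [ 0.4877 -0.2718]
jar 151 [ 0.4316 -0.1422]
r1 115 [ 0.619  -0.0866]
B 131 [ 0.6201 -0.1412]
r2 127 [ 0.6201 -0.1902]
r3 132 [ 0.621  -0.2422]
open4 111 [0.4628 0.0235]
```

Emit:
servo_tool:
  translation:
    - [0.0044,-0.0128,0.02]
    - [0,0,0.02]
    - [0,0,0.015]
    - [0,0,0]
    - [0,0,0]
  turn:
    - [0,0,0]
    - [0,0,0]
    - [0,0,0]
    - [0,0,0]
    - [0,0,0]

```text
clock: 11.3
tool_pos: [0.4632, 0.0233, 0.0481]
eef_rot: [0.708, 0.706, 0.0, 0.0]
contact_force: [0.1, -0.0, 0.7]
opening: 0.599
finger_force: 0.0
```

Run:
```python
from h import *
st=r.get_state(); print(st['tool_pos'])
t=load('top4');C=cloud(t)
for n,c in(('B',(.6214,-.1375)),('r2',(.621,-.187))):
    k=(np.hypot(C[...,0]-c[0],C[...,1]-c[1])<.011)&(t['z_map']>0); print(n,np.median(C[k][:,2]))
```

```text
[0.46323395 0.02330068 0.04807807]
B nan
r2 nan
  return _methods._mean(a, axis=axis, dtype=dtype,
  ret = ret.dtype.type(ret / rcount)
```

Emit:
servo_tool:
  translation:
    - [0,0,0.012]
    - [0,0,0.012]
    - [0,0,0.0085]
    - [0,0,0.002]
    - [0,0,0]
    - [0,0,0]
  turn:
    - [0,0,0]
    - [0,0,0]
    - [0,0,0]
    - [0,0,0]
    - [0,0,0]
    - [0,0,0]

```text
clock: 12.05
tool_pos: [0.4628, 0.0241, 0.0131]
eef_rot: [0.707, 0.707, -0.0, -0.0]
contact_force: [-1.0, 0.7, -0.6]
opening: 0.602
finger_force: 0.0
```

Emit:
servo_tool:
  translation:
    - [0,0,0]
    - [0,0,0]
    - [0,0,0]
    - [0,0,0]
    - [0,0,0]
  turn:
    - [0,0,0]
    - [0,0,0]
    - [0,0,0]
    - [0,0,0]
    - [0,0,0]
  grip: 0
  grip_force: 15

```text
clock: 12.68
tool_pos: [0.463, 0.024, 0.0133]
eef_rot: [0.707, 0.707, 0.0, 0.0]
contact_force: [-0.3, 0.4, 1.6]
opening: 0.375
finger_force: 15.0
```

Emit:
servo_tool:
  translation:
    - [0,0,-0.01]
    - [0,0,-0.02]
    - [0,0,-0.03]
    - [0,0,-0.02]
    - [0,0,0]
    - [0,0,0]
    - [0,0,0]
  turn:
    - [0,0,0]
    - [0,0,0]
    - [0,0,0]
    - [0,0,0]
    - [0,0,0]
    - [0,0,0]
    - [0,0,0]

```text
clock: 13.55
tool_pos: [0.4623, 0.024, 0.0925]
eef_rot: [0.707, 0.707, -0.001, -0.0]
contact_force: [0.1, -0.0, -0.0]
opening: 0.375
finger_force: 15.0
```

Run:
```python
from h import *
from scipy.optimize import least_squares
st=r.get_state(); tp=st['tool_pos']; print(tp,st['contact_force'])
S=snap('scene','scene5'); C=cloud(S); im=S['img'].astype(int); ok=S['z_map']>0
k=ok&(np.hypot(C[...,0]-tp[0],C[...,1]-tp[1])<.027)&(C[...,2]<tp[2]+.009)&(C[...,2]>tp[2]-.012)&(im.max(2)>75); P=C[k]
print(len(P),P.min(0),P.max(0),least_squares(lambda p:np.hypot(P[:,0]-p[0],P[:,1]-p[1])-.017,tp[:2],loss='soft_l1',f_scale=.001).x.round(4))
u,v,w=S['mtx']@(S['R']@tp+S['t']); u,v=int(u/w),int(v/w)
cv2.imwrite('pics/c5.png',cv2.resize(S['img'][v-50:v+50,u-60:u+60],None,fx=4,fy=4)[:,:,::-1])
```

```text
[0.46232347 0.02396049 0.09249367] [ 0.13400146 -0.00339449 -0.02862811]
50 [0.44237948 0.00594513 0.08058849] [0.47862004 0.02256364 0.10141536] [0.4613 0.0243]
```

View pics/c5.png

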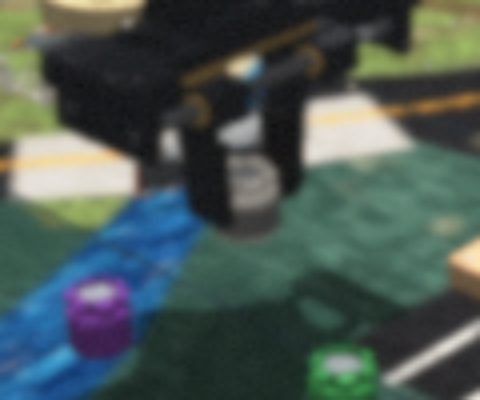

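The open pot is held upright between the fingers at (250,195). Carry it over well A.

Emit:
servo_tool:
  translation:
    - [-0.0146,0.03,0]
    - [-0.0146,0.04,0]
    - [-0.0146,0.05,0]
    - [-0.0146,0.0374,0]
    - [0,0,0]
    - [0,0,0]
    - [0,0,0]
    - [0,0,0]
  turn:
    - [0,0,0]
    - [0,0,0]
    - [0,0,0]
    - [0,0,0]
    - [0,0,0]
    - [0,0,0]
    - [0,0,0]
    - [0,0,0]

```text
clock: 14.6
tool_pos: [0.6194, -0.0339, 0.0933]
eef_rot: [0.707, 0.707, -0.0, -0.0]
contact_force: [0.2, -0.1, -0.7]
opening: 0.376
finger_force: 15.0
```

Run:
```python
from h import *
from scipy.optimize import least_squares
st=r.get_state(); tp=st['tool_pos']; print(tp)
S=snap('scene','scene6'); C=cloud(S); im=S['img'].astype(int); ok=S['z_map']>0
def ax(c,z0,z1,R):
    k=ok&(np.hypot(C[...,0]-c[0],C[...,1]-c[1])<.027)&(C[...,2]<z1)&(C[...,2]>z0)&(im.max(2)>75); P=C[k]
    print(len(P),least_squares(lambda p:np.hypot(P[:,0]-p[0],P[:,1]-p[1])-R,c,loss='soft_l1',f_scale=.001).x.round(4))
ax(tp[:2]-[.0013,0],tp[2]-.012,tp[2]+.009,.017)
for n,c in(('r1',(.6187,-.0865)),('B',(.6195,-.1387)),('r2',(.6207,-.1906)),('r3',(.621,-.2427))): ax(c,.026,.0425,.0173)
```

```text
[ 0.61939796 -0.03388785  0.09327333]
59 [ 0.6183 -0.0344]
114 [ 0.619  -0.0861]
103 [ 0.62   -0.1409]
101 [ 0.6202 -0.1903]
143 [ 0.6215 -0.2426]
```

Emit:
servo_tool:
  translation:
    - [0,0,0.018]
    - [0,0,0.018]
    - [0,0,0.016]
    - [0,0,0.004]
    - [0,0,0.002]
    - [0,0,0.002]
    - [0,0,0.002]
    - [0,0,0]
  turn:
    - [0,0,0]
    - [0,0,0]
    - [0,0,0]
    - [0,0,0]
    - [0,0,0]
    - [0,0,0]
    - [0,0,0]
    - [0,0,0]

```text
clock: 15.65
tool_pos: [0.6203, -0.0346, 0.0314]
eef_rot: [0.707, 0.707, 0.0, 0.0]
contact_force: [-0.2, 0.5, 0.1]
opening: 0.381
finger_force: 15.0
```

Emit:
servo_tool:
  translation:
    - [0,0,0.002]
    - [0,0,0.002]
    - [0,0,0.002]
    - [0,0,0.002]
    - [0,0,0.0015]
    - [0,0,0]
  turn:
    - [0,0,0]
    - [0,0,0]
    - [0,0,0]
    - [0,0,0]
    - [0,0,0]
    - [0,0,0]

```text
clock: 16.4
tool_pos: [0.6202, -0.0345, 0.0216]
eef_rot: [0.707, 0.707, -0.0, -0.0]
contact_force: [-0.3, 0.5, -0.3]
opening: 0.377
finger_force: 15.0
```

Emit:
servo_tool:
  translation:
    - [0,0,0.0003]
    - [0,0,0]
    - [0,0,0]
    - [0,0,0]
    - [0,0,-0.01]
    - [0,0,-0.02]
    - [0,0,-0.03]
    - [0,0,-0.02]
  turn:
    - [0,0,0]
    - [0,0,0]
    - [0,0,0]
    - [0,0,0]
    - [0,0,0]
    - [0,0,0]
    - [0,0,0]
    - [0,0,0]
  grip: 0.6

```text
clock: 17.4
tool_pos: [0.6211, -0.0343, 0.1041]
eef_rot: [0.707, 0.707, 0.001, 0.001]
contact_force: [-0.2, -0.0, -1.1]
opening: 0.598
finger_force: 0.0
```

Emit:
servo_tool:
  translation:
    - [-0.0475,-0.0262,0]
    - [-0.0475,-0.0262,0]
    - [-0.0475,-0.0262,0]
    - [-0.0475,-0.0262,0]
    - [-0.0475,-0.0262,0]
    - [0,0,0]
    - [0,0,0]
    - [0,0,0]
  turn:
    - [0,0,0]
    - [0,0,0]
    - [0,0,0]
    - [0,0,0]
    - [0,0,0]
    - [0,0,0]
    - [0,0,0]
    - [0,0,0]

```text
clock: 18.4
tool_pos: [0.4902, -0.2701, 0.102]
eef_rot: [0.706, 0.708, 0.001, 0.0]
contact_force: [-0.3, -0.4, 0.2]
opening: 0.598
finger_force: 0.0
```

Run:
```python
from h import *
from scipy.optimize import least_squares
print(r.get_state()['tool_pos'])
t=snap('top','top7');C=cloud(t)
for n,c in(('A',(.620,-.032)),('r1',(.62,-.0835)),('B',(.6214,-.1375)),('r2',(.621,-.187))):
    k=(np.hypot(C[...,0]-c[0],C[...,1]-c[1])<.011)&(t['z_map']>0); print(n,k.sum(),np.median(C[k][:,2]) if k.any() else '')
S=snap('scene','scene7'); C=cloud(S); ok=S['z_map']>0
def ax(n,c,z0,z1,R):
    k=ok&(np.hypot(C[...,0]-c[0],C[...,1]-c[1])<R+.008)&(C[...,2]<z1)&(C[...,2]>z0); P=C[k]
    if len(P)<10: print(n,len(P)); return
    print(n,len(P),least_squares(lambda p:np.hypot(P[:,0]-p[0],P[:,1]-p[1])-R,c,loss='soft_l1',f_scale=.001).x.round(4))
ax('A body',(.6184,-.0344),.021,.030,.017)
for n,c in(('r1',(.6187,-.0865)),('B',(.6195,-.1387)),('r2',(.6207,-.1906))): ax(n,c,.026,.0425,.0173)
ax('lid',(.4877,-.2718),.003,.0095,.018)
cv2.imwrite('pics/c7.png',np.hstack([cv2.resize(t['img'][130:230,240:370],None,fx=3,fy=3),cv2.resize(S['img'][160:260,270:400],None,fx=3,fy=3)])[:,:,::-1])
```

```text
[ 0.49024373 -0.27011922  0.1019641 ]
A 62 0.037566204698469566
r1 66 0.04429286737095084
B 66 0.04474779168901111
r2 65 0.04411685630677316
A body 61 [ 0.619  -0.0349]
r1 11 [ 0.6205 -0.0846]
B 0
r2 55 [ 0.6203 -0.1904]
lid 67 [ 0.4877 -0.2717]
```

View pics/c7.png

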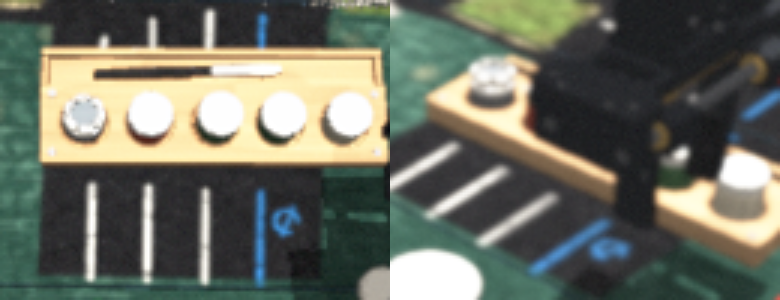

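Both pots stand in the wells: the open pot at (85,117) in the left crop and the shut pot at (218,117), heights level with the row. Now the lid.

Emit:
servo_tool:
  translation:
    - [-0.0016,-0.001,0.025]
    - [0,0,0.03]
    - [0,0,0.025]
    - [0,0,0.012]
    - [0,0,0.004]
    - [0,0,0]
    - [0,0,0]
  turn:
    - [0,0,0]
    - [0,0,0]
    - [0,0,0]
    - [0,0,0]
    - [0,0,0]
    - [0,0,0]
    - [0,0,0]

```text
clock: 19.38
tool_pos: [0.4885, -0.2737, 0.0062]
eef_rot: [0.707, 0.707, 0.0, 0.001]
contact_force: [-0.3, -0.0, 0.2]
opening: 0.6
finger_force: 0.0
```

Emit:
servo_tool:
  translation:
    - [0.002,0.0005,0.002]
    - [0,0,0.0015]
    - [0,0,0]
    - [0,0,0]
  turn:
    - [0,0,0]
    - [0,0,0]
    - [0,0,0]
    - [0,0,0]

```text
clock: 19.88
tool_pos: [0.4884, -0.2715, 0.0019]
eef_rot: [0.707, 0.707, -0.0, 0.0]
contact_force: [-0.0, -0.4, -0.7]
opening: 0.598
finger_force: 0.0
```

Emit:
servo_tool:
  translation:
    - [0,0,0]
    - [0,0,0]
    - [0,0,0]
    - [0,0,0]
    - [0,0,0]
  turn:
    - [0,0,0]
    - [0,0,0]
    - [0,0,0]
    - [0,0,0]
    - [0,0,0]
  grip: 0
  grip_force: 30

```text
clock: 20.5
tool_pos: [0.4885, -0.2715, 0.002]
eef_rot: [0.707, 0.707, -0.0, 0.0]
contact_force: [0.3, -0.3, 0.4]
opening: 0.398
finger_force: 30.0
```

Emit:
servo_tool:
  translation:
    - [0,0,-0.01]
    - [0,0,-0.02]
    - [0,0,-0.03]
    - [0,0,-0.03]
    - [0,0,0]
    - [0,0,0]
    - [0,0,0]
  turn:
    - [0,0,0]
    - [0,0,0]
    - [0,0,0]
    - [0,0,0]
    - [0,0,0]
    - [0,0,0]
    - [0,0,0]

```text
clock: 21.38
tool_pos: [0.4877, -0.2713, 0.091]
eef_rot: [0.707, 0.707, -0.0, -0.001]
contact_force: [-0.5, -0.2, 0.0]
opening: 0.401
finger_force: 30.0
```

Run:
```python
from h import *
from scipy.optimize import least_squares
st=r.get_state(); tp=st['tool_pos']; print(tp,st['contact_force'])
S=snap('scene','scene8'); C=cloud(S); im=S['img'].astype(int); ok=S['z_map']>0
k=ok&(np.hypot(C[...,0]-tp[0],C[...,1]-tp[1])<.027)&(C[...,2]<tp[2]+.006)&(C[...,2]>tp[2]-.004)&(im.min(2)>90); P=C[k]
if len(P)>8: print(len(P),P.min(0),P.max(0),least_squares(lambda p:np.hypot(P[:,0]-p[0],P[:,1]-p[1])-.018,tp[:2],loss='soft_l1',f_scale=.001).x.round(4))
u,v,w=S['mtx']@(S['R']@tp+S['t']); u,v=int(u/w),int(v/w)
cv2.imwrite('pics/c8.png',cv2.resize(S['img'][v-50:v+50,u-60:u+60],None,fx=4,fy=4)[:,:,::-1])
```

```text
[ 0.48772578 -0.27128104  0.09100577] [-0.54540079 -0.18399236  0.00109516]
43 [ 0.47110432 -0.29059787  0.088698  ] [ 0.50741356 -0.28092915  0.09690709] [ 0.4873 -0.2719]
```

View pics/c8.png

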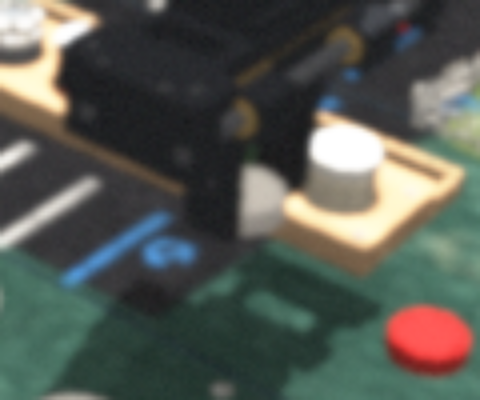

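The lid is held level at (260,200), just left of row pot 3. Carry it above the open pot.

Emit:
servo_tool:
  translation:
    - [0.0474,0.0264,0]
    - [0.0474,0.0264,0]
    - [0.0474,0.0264,0]
    - [0.0474,0.0264,0]
    - [0.0474,0.0264,0]
    - [0,0,0.01]
    - [0,0,0.01]
    - [0,0,0]
    - [0,0,0]
    - [0,0,0]
  turn:
    - [0,0,0]
    - [0,0,0]
    - [0,0,0]
    - [0,0,0]
    - [0,0,0]
    - [0,0,0]
    - [0,0,0]
    - [0,0,0]
    - [0,0,0]
    - [0,0,0]

```text
clock: 22.68
tool_pos: [0.6208, -0.0354, 0.0723]
eef_rot: [0.708, 0.706, 0.0, 0.0]
contact_force: [-1.1, -0.1, -0.1]
opening: 0.398
finger_force: 30.0
```

Run:
```python
from h import *
from scipy.optimize import least_squares
for i in range(3):
    st=r.get_state(); tp=st['tool_pos']; print(tp)
    S=snap('scene','scene9'); C=cloud(S); im=S['img'].astype(int); ok=S['z_map']>0
    def ax(n,c,z0,z1,R,b):
        k=ok&(np.hypot(C[...,0]-c[0],C[...,1]-c[1])<R+.008)&(C[...,2]<z1)&(C[...,2]>z0)&(im.min(2)>b); P=C[k]
        if len(P)<10: print(n,len(P)); return
        print(n,len(P),least_squares(lambda p:np.hypot(P[:,0]-p[0],P[:,1]-p[1])-R,c,loss='soft_l1',f_scale=.001).x.round(4))
    ax('lid',tp[:2]-[.001,0],tp[2]-.004,tp[2]+.006,.018,90)
    ax('A',(.6190,-.0349),.019,.030,.017,0)
```

```text
[ 0.62077923 -0.03541534  0.07227139]
lid 31 [ 0.62   -0.0357]
A 77 [ 0.6187 -0.0349]
[ 0.62081044 -0.03519803  0.07229656]
lid 31 [ 0.6208 -0.0355]
A 71 [ 0.6191 -0.0351]
[ 0.62082697 -0.03501266  0.07229907]
lid 34 [ 0.6202 -0.0354]
A 76 [ 0.6188 -0.0348]
```

Emit:
servo_tool:
  translation:
    - [0.0004,-0.0008,0.01]
    - [0,0,0.01]
    - [0,0,0.006]
    - [0,0,0]
    - [0,0,0]
  turn:
    - [0,0,0]
    - [0,0,0]
    - [0,0,0]
    - [0,0,0]
    - [0,0,0]

```text
clock: 23.45
tool_pos: [0.6201, -0.0341, 0.046]
eef_rot: [0.707, 0.707, 0.0, 0.0]
contact_force: [-0.5, -0.5, -0.1]
opening: 0.401
finger_force: 30.0
```

Emit:
servo_tool:
  translation:
    - [0,0,0.001]
    - [0,0,0.001]
    - [0,0,0.001]
    - [0,0,0.001]
    - [0,0,0]
  turn:
    - [0,0,0]
    - [0,0,0]
    - [0,0,0]
    - [0,0,0]
    - [0,0,0]
  grip_force: 40

```text
clock: 24.08
tool_pos: [0.6199, -0.0343, 0.0419]
eef_rot: [0.707, 0.707, -0.0, 0.0]
contact_force: [0.2, -0.4, -0.2]
opening: 0.398
finger_force: 40.0
```

Emit:
servo_tool:
  translation:
    - [0,0,0.001]
    - [0,0,0.001]
    - [0,0,0]
  turn:
    - [0,0,0]
    - [0,0,0]
    - [0,0,0]

```text
clock: 24.45
tool_pos: [0.6204, -0.0344, 0.0406]
eef_rot: [0.708, 0.707, 0.0, 0.001]
contact_force: [-1.5, 0.7, 6.9]
opening: 0.399
finger_force: 40.0
```

Emit:
servo_tool:
  translation:
    - [0,0,0.001]
    - [0,0,0.0005]
    - [0,0,0]
  turn:
    - [0,0,0]
    - [0,0,0]
    - [0,0,0]

```text
clock: 24.82
tool_pos: [0.6201, -0.0345, 0.0386]
eef_rot: [0.707, 0.707, 0.0, 0.0]
contact_force: [-0.3, -0.8, 0.8]
opening: 0.399
finger_force: 40.0
```

Force rose to 7 N then dropped: the snap. Now go on to the stop.

Emit:
servo_tool:
  translation:
    - [0,0,0.001]
    - [0,0,0.001]
    - [0,0,0.001]
    - [0,0,0]
  turn:
    - [0,0,0]
    - [0,0,0]
    - [0,0,0]
    - [0,0,0]

```text
clock: 25.32
tool_pos: [0.6197, -0.0341, 0.0351]
eef_rot: [0.707, 0.707, -0.0, -0.0]
contact_force: [-0.2, -0.4, -1.6]
opening: 0.395
finger_force: 40.0
```

Emit:
servo_tool:
  translation:
    - [0,0,0.0005]
    - [0,0,0.0005]
    - [0,0,0]
  turn:
    - [0,0,0]
    - [0,0,0]
    - [0,0,0]

```text
clock: 25.7
tool_pos: [0.6199, -0.0342, 0.0344]
eef_rot: [0.707, 0.707, 0.0, 0.0]
contact_force: [0.1, 0.5, 0.3]
opening: 0.397
finger_force: 40.0
```

Emit:
servo_tool:
  translation:
    - [0,0,0.0005]
    - [0,0,0.0005]
    - [0,0,0]
    - [0,0,0]
  turn:
    - [0,0,0]
    - [0,0,0]
    - [0,0,0]
    - [0,0,0]

```text
clock: 26.2
tool_pos: [0.6205, -0.0342, 0.034]
eef_rot: [0.707, 0.707, 0.0, 0.001]
contact_force: [0.4, -0.4, 4.7]
opening: 0.397
finger_force: 40.0
```

Emit:
servo_tool:
  translation:
    - [0,0,0.0005]
    - [0,0,0.0003]
    - [0,0,0]
    - [0,0,0]
    - [0,0,0]
  turn:
    - [0,0,0]
    - [0,0,0]
    - [0,0,0]
    - [0,0,0]
    - [0,0,0]

```text
clock: 26.82
tool_pos: [0.6205, -0.0342, 0.0339]
eef_rot: [0.707, 0.707, 0.0, 0.001]
contact_force: [-1.5, -0.4, 10.3]
opening: 0.394
finger_force: 40.0
```

Run:
```python
from h import *
for i in range(6):
    S=snap('scene','scene10'); st=r.get_state(); print(st['tool_pos'].round(4),st['contact_force'].round(2))
cv2.imwrite('pics/c10.png',cv2.resize(S['img'][130:230,250:390],None,fx=4,fy=4)[:,:,::-1])
```

```text
[ 0.6205 -0.0342  0.0339] [-0.85  0.35 10.23]
[ 0.6205 -0.0342  0.0339] [-0.34 -0.75 10.28]
[ 0.6205 -0.0342  0.0339] [-1.22  0.04 10.67]
[ 0.6205 -0.0342  0.0339] [-0.34  0.42 10.81]
[ 0.6205 -0.0342  0.0339] [-2.31 -0.06  9.44]
[ 0.6205 -0.0342  0.0339] [-1.2  -0.94 10.63]
```

View pics/c10.png

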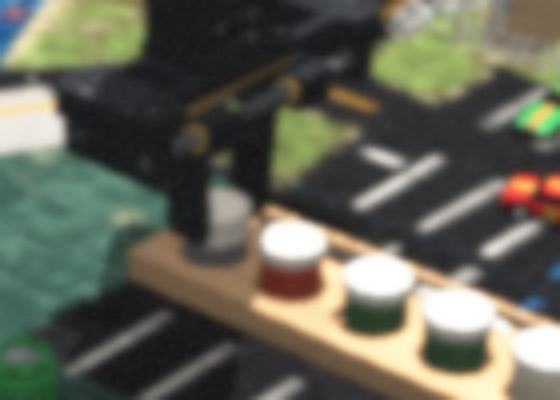

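The lid sits level on the open pot at (228,215) and the row is complete. It travelled about 7.4 mm from first contact, which matches fully home, and the push is steady at 10 N. I'm handing the job in.

```bash
python3 -c "
from plant import r
print(r.finish_job())"
```

```text
the job is handed in; nothing more can be done
None
```

I handed the job in at about 27 s of the 72 s allowed: both pots stand in the rack wells, and the lid is snapped fully home on the open pot and still held down with about 10 N. The hand-in returned no verdict.

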